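Sweep the loose rings off the cutting board into the tray

TASK

Clear the three round steel rings off the cutting board: sweep each one along the board with the fingertips, over the left edge and down into the tin tray there, without picking any of them up. Leave the rectangular buckle, the thread spool and the tools around the board where they are.

Things in the scene. Friction and masses are not known exactly. Their poses are not given: they have to be found in the camera images.
- board: fixed wooden cutting board, 320 mm along x, 220 along y, 40 thick, tin tray on its left (+y) edge. Origin: centre of its underside; z up. Turned up to 0.18 rad. Rings, buckle and spool stand on it in any order, one in each of five lanes along y, 55 mm apart (x -110 to 110 mm), y -55 to +30 mm. The way from each to the tray is free
- edge (a point): middle of the board's upper left edge, 110 mm from the board's centre along its y, 40 mm above the bench. There is no wall here: a ring pushed past it drops into the tray. Axes as the board's
- tray (a point): centre of the tray's inner floor, 4 mm above the bench (36 mm below the board's top), axes as the board's. The tray is 312 mm inside along x and 120 mm along y, from the board's edge to its far wall; its far and side walls are 4 mm thick and their rims 55 mm above the bench (15 mm higher than the board's top)
- ring_a: plain round flat steel ring, 42 mm outside and 24 mm inside diameter, 9 mm thick, about 65 g, lying flat on the board; one of three alike. Origin: centre of its underside. Pushed off the edge it may land leaning or on its rim and take a second to settle
- ring_b: plain round flat steel ring, 42 mm outside and 24 mm inside diameter, 9 mm thick, about 65 g, lying flat on the board; one of three alike. Origin: centre of its underside. Pushed off the edge it may land leaning or on its rim and take a second to settle
- ring_c: plain round flat steel ring, 42 mm outside and 24 mm inside diameter, 9 mm thick, about 65 g, lying flat on the board; one of three alike. Origin: centre of its underside. Pushed off the edge it may land leaning or on its rim and take a second to settle
- buckle: rectangular steel buckle frame, 42 x 44 mm, 6 mm thick (8 mm at its tongue), lying among the rings; stays where it is. Origin: centre of its underside
- spool: standing brown spool of thread, 40 mm diameter, 40 mm tall, among the rings; stays where it is. Origin: centre of its underside
- iron: dark steel saddler's iron with a round foot 80 mm across, 120 mm tall, standing on the bench right of the board; leave alone. Origin: centre of its foot
- awl: awl with a wooden handle, 200 mm long, lying on the bench right of the board; leave alone. Origin: its underside, near the middle
- wax_tin: round flat tin, 73 mm diameter, 28 mm tall, on the bench nearer the robot, left of the board; leave alone. Origin: centre of its underside
- hammer: hammer lying on the bench left of the tray; leave alone. Origin: its underside, near the middle
- block: dark wooden sanding block, 90 x 45 x 30 mm, on the bench at the near right of the board; leave alone. Origin: centre of its underside

How it is judged:
By the outcome, as a careful person would: the job done as asked, in the order asked, and still so for the second after the job is handed in, with the robot touching nothing.
It also fails if it takes over 48 s, if anything falls off the work surface, if the arm or the gripper's body presses on something with over 40 N, if the wrist force passes 120 N, or if a joint passes its speed limit or range.

ROBOT

A 6-joint arm with a two-finger parallel gripper is mounted at the origin on the work surface. World frame = base frame: x ahead of the robot, y to its left, z up, the work surface at z = 0. Lengths are in mm, angles in rad, forces in N, time in s.
With the tool pointing down it reaches from about 225 to 875 mm from the base axis. Payload 3.4 kg.
Tool frame: the origin (TCP) lies at the very end of the fingers, on their centre line; the grasp point (between the pads) lies 19 mm behind it (robot.pinch_z is the distance from the TCP to the grasp point, in mm); z points along the fingers, y is the line along which they close (so a half turn about z gives the same grasp; the last joint's range is limited). The gripper opens to 85 mm and grips with 20 to 120 N. Pads are 22 mm wide; open, the fingers measure 114 mm over their backs; the gripper's body (76 mm by 85 mm) begins 54 mm behind the grasp point. The pads swing forward as they close: fully open they stand 13 mm farther back than shut.
Start: joints at [1.065, 0.276, 1.505, -0, 1.361, -0.121], TCP at [215.859, 532.98, 231.328] pointing down, gripper open.
Joint ranges: [-2.89, 2.89], [-0.75, 2.08], [0.22, 2.7], [-1.18, 4.32], [0.11, 2.71], [-2.7, 2.7]. Speed limits (rad/s): [2.57, 2.57, 3.14, 3.14, 3.14, 3.14].

INTERFACE

Orientations are given as a unit quaternion [x, y, z, w].
In Python, from station import robot, read_camera, calibration, job gives the robot as it stands. The module is installed in compiled form; this text tells all that it offers.
- The arm moves only by the tool carry_out, never from a script. Its arguments are lists of equal length, an entry for each row: "rotation": the turn, a rotation vector about the world's x, y, z in rad, a list of three; "translation": the shift along the world's x, y, z in mm, a list of three; "gripper": the closure in counts, from 0 (fully open) to 255 (shut). A call has 1 to 10 rows; each row is the pose to reach, as a shift and turn from the pose commanded when the call began; what a row does not reach only later rows make up. A row lasts 1/8 s, in which the tool goes at most 62.5 mm and 10.7 degrees, less where a joint would pass 70% of its speed; a pose out of reach is approached as far as the arm can. A call with a gripper value outside its range is refused whole. The fingers move at their own pace and stop on an object; "force" is the grip in N (left out, the last holds). Time passes only in rows, so rows that repeat a pose let the fingers close. It gives the time, the measured TCP pose, the force, the opening and the grip force at its end, in the units of the state.
- robot.get_obs(): the state, without advancing time (a new reading comes with each control period).
- read_camera(name): name is "scene" or "side" or "wrist"; returns (picture, depth): 420x560x3 uint8, blue, green, red; 420x560 float32, mm along the optical axis (not along the pixel's ray), 0 where there is no reading.
- calibration(name): a dict with "fx", "fy", "cx", "cy" (pixels), "k1" (the pictures are not rectified: a ray, as slopes to the right and down, at radius r is drawn at 1 + k1 r^2 times it, then the intrinsics apply), "extrinsics" (4x4, takes a point from world to camera coordinates). Camera axes: x right, y down, z forward; pixel columns grow to the right and rows downward; lengths in mm; the calibration is good to about 2 mm. A picture is of the moment at which its call begins: read the wrist's pose just before it. calibration takes no time and is no camera call; for the wrist camera it gives the pose at the moment of the call.
- job.close_job(): hands the job in; it is judged then, once.
The state is a dict: "time": time; "q": joint angles; "dq": joint speeds; "joint_torque": joint torques, N m; "position": TCP position; "eef_rot": TCP orientation; "force": force on the tool from outside, world axes, zero at the start; "torque": the same for the moment, N m; "finger_gap": finger opening in mm; "finger_force": force on a finger pad.
Only numpy, scipy, OpenCV 4.12 (cv2) and the standard library are available. Lean on these libraries where they do the work, as an engineer would, in place of code of your own. Each camera call takes 0.05 s, during which the arm holds its last target. There are 200 camera calls.

## Working session

There is one attempt and no reset: what is moved stays moved. The work goes in short steps, Python scripts to look and compute and a tool call to move; the robot and the scene stay as the last step left them, time stands still between calls to the robot, and variables do not carry over. Pictures are saved under pics/ and viewed, at most 10 in all, crops included, and the job is handed in when it is done.

Besides the shell and the picture viewer there is one more tool, called after "Call:" as name(argument=value, ...) on one line, values as JSON. carry_out: Moves the arm, as the interface text tells. Its arguments: {"type":"object","properties":{"rotation":{"type":"array","items":{"type":"array","items":{"type":"number"}}},"translation":{"type":"array","items":{"type":"array","items":{"type":"number"}}},"gripper":{"type":"array","items":{"type":"number"}},"force":{"type":"number"}},"required":["rotation","translation","gripper"]}

```bash
mkdir -p pics; cat > h.py <<'E'
import numpy as np,cv2
from station import robot,read_camera,calibration,job
def cloud(n):
    c=calibration(n);im,d=read_camera(n)
    K=np.array([[c['fx'],0,c['cx']],[0,c['fy'],c['cy']],[0,0,1.]])
    v,u=np.mgrid[0:420,0:560]
    p=cv2.undistortPoints(np.stack([u,v],-1).reshape(-1,1,2).astype(float),K,np.array([c['k1'],0,0,0,0.])).reshape(420,560,2)
    P=np.dstack([p*d[...,None],d]);T=np.array(c['extrinsics'])
    W=(P-T[:3,3])@T[:3,:3]
    W[d==0]=np.nan
    return im,W
def ortho(im,W,x0,x1,y0,y1,s):
    # top view: up = +x, left = +y, s mm per px
    H=int((x1-x0)/s);Wd=int((y1-y0)/s);o=np.zeros((H,Wd,3),np.uint8);z=np.full((H,Wd),np.nan)
    r=(x1-W[...,0])/s;c=(y1-W[...,1])/s
    m=np.isfinite(r)&(r>=0)&(r<H)&(c>=0)&(c<Wd)
    o[r[m].astype(int),c[m].astype(int)]=im[m];z[r[m].astype(int),c[m].astype(int)]=W[...,2][m]
    return o,z
E
python3 - <<'E'
from h import *
s=robot.get_obs();print(s['time'],s['position'],s['eef_rot'])
for n in('scene','side'):
    im,W=cloud(n);cv2.imwrite(f'pics/{n}0.png',im);np.savez(f'{n}0.npz',im=im,W=W)
    m=np.isfinite(W[...,2])&(abs(W[...,2]-40)<3);print(n,m.sum(),np.percentile(W[m],[1,50,99],axis=0))
E
```

```text
0.0 [215.56542521 532.48889913 230.42241334] [ 1.91197634e-01  9.81551125e-01 -8.80416523e-04 -2.80690036e-04]
scene 9670 [[-702.92655011 -596.45504572   37.11328144]
 [ 594.17053626  -35.93237915   39.58597397]
 [ 926.33131837  610.46673251   42.80474618]]
side 8755 [[-476.87011387 -417.57099542   37.1992907 ]
 [ 562.06152834  -63.17911127   41.37038331]
 [1617.87529822 2372.19115126   42.93291667]]
```

View pics/scene0.png

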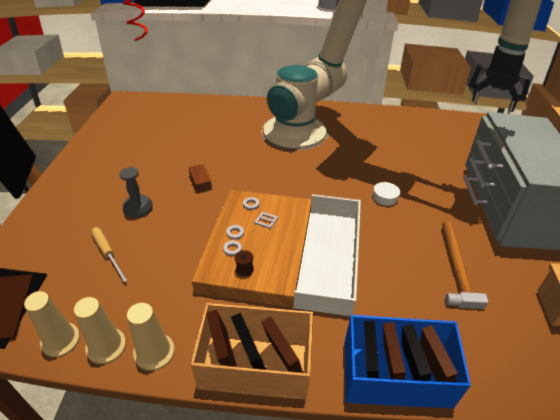

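View pics/side0.png

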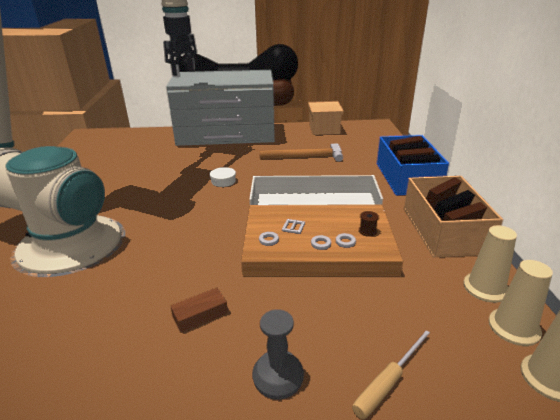

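The scene view shows rings at (251,203), (235,232) and (233,248), the buckle at (266,220) and the spool at (244,262). The tray is on the right of the image (+y). The side view agrees. Next I'll measure these points.

```bash
python3 - <<'E'
from h import *
d=np.load('scene0.npz');im,W=d['im'],d['W']
m=(abs(W[...,2]-40)<4)&(W[...,0]>300)&(W[...,0]<800)&(abs(W[...,1])<300)
# board colour
hsv=cv2.cvtColor(im,cv2.COLOR_BGR2HSV);print(hsv[280,220],hsv[350,230],hsv[203,275])
u,v=np.meshgrid(np.arange(560),np.arange(420))
m&=(u>195)&(u<315)&(v>185)&(v<305)&(hsv[...,1]>120)
p=W[m];print(len(p),np.median(p[:,2]))
r=cv2.minAreaRect(p[:,:2].astype(np.float32));print(r)
box=cv2.boxPoints(r);print(box)
for n in('scene','side'):
    d=np.load(n+'0.npz');im,W=d['im'],d['W'];hsv=cv2.cvtColor(im,cv2.COLOR_BGR2HSV)
    g=(hsv[...,1]<80)&(W[...,2]>40)&(W[...,2]<62)&(W[...,0]>350)&(W[...,0]<750)
    g=cv2.morphologyEx(g.astype(np.uint8),cv2.MORPH_CLOSE,np.ones((3,3)))
    k,l,st,c=cv2.connectedComponentsWithStats(g)
    for i in range(1,k):
        if 15<st[i,4]<600:
            q=W[(l==i)&np.isfinite(W[...,2])];print(n,c[i].round(),st[i,4],((q.min(0)+q.max(0))/2).round(1),np.ptp(q,axis=0).round(1))
    q=W[(W[...,2]>60)&(W[...,2]<95)&(W[...,0]>380)&(W[...,0]<720)&(abs(W[...,1])<200)]
    if len(q):print('spool',q.min(0),q.max(0))
E
```

```text
[ 15 198 216] [  9 188  38] [ 15 194 225]
7977 39.4742852025306
((558.9693603515625, -54.80839538574219), (221.57275390625, 322.74346923828125), 85.5082778930664)
[[ 389.41702  -152.61667 ]
 [ 711.1692   -177.89235 ]
 [ 728.5217     42.999878]
 [ 406.76953    68.27556 ]]
scene [135. 196.] 60 [ 456.1 -388.4   51.7] [20.8 21.5 22.9]
scene [251. 203.] 123 [449.8 -84.6  44.3] [42.4 39.  12. ]
scene [266. 219.] 178 [506.7 -39.2  43.1] [53.5 51.8 13.3]
scene [233. 240.] 315 [ 579.2 -106.2   44.6] [101.6  41.7  13.7]
spool [645.22109404 -88.81968356  60.05410318] [686.30954867 -50.07667805  82.04710564]
side [248.  36.] 58 [ 399.7 2382.4   51.4] [99.4 62.3 25.2]
side [251. 131.] 294 [419.2 529.3  50.5] [137.8  68.2  25.1]
side [366. 204.] 17 [687.4  45.8  41.6] [37.8  6.3  3.5]
side [293. 226.] 200 [503.4 -38.2  45.9] [51.2 54.1 10.8]
side [268. 238.] 204 [447.5 -84.4  46.8] [41.1 43.4 12. ]
side [345. 240.] 210 [ 608.9 -103.4   46.7] [44.3 44.1 12.3]
side [321. 242.] 216 [ 555.9 -102.7   46.6] [42.9 50.  12.7]
side [277. 361.] 150 [ 447.8 -399.9   51.6] [26.5 12.1 23.7]
spool [643.18279038 -88.99210272  60.01859758] [682.08405777 -45.94788032  83.6200614 ]
```

Call:
carry_out(rotation=[[0, 0, -1.265], [0, 0, -1.265], [0, 0, -1.265], [0, 0, -1.265], [0, 0, -1.265], [0, 0, -1.265], [0, 0, -1.265], [0, 0, -1.265], [0, 0, -1.265], [0, 0, -1.265]], translation=[[337, -675, -20], [337, -675, -20], [337, -675, -20], [337, -675, -20], [337, -675, -20], [337, -675, -20], [337, -675, -20], [337, -675, -20], [337, -675, -20], [337, -675, -20]], gripper=[213, 213, 213, 213, 213, 213, 213, 213, 213, 213])

```text
time: 1.35
position: [495.4, -28.0, 214.5]
eef_rot: [0.735, 0.678, 0.0, -0.0]
force: [0.7, 0.8, -0.3]
finger_gap: 14.2
finger_force: 0.0
```

Call:
carry_out(rotation=[[0, 0, 0], [0, 0, 0], [0, 0, 0], [0, 0, 0]], translation=[[30, -60, 0], [58, -115, 0], [58, -115, 0], [58, -115, 0]], gripper=[213, 213, 213, 213])

```text
time: 1.85
position: [552.3, -140.9, 213.9]
eef_rot: [0.735, 0.678, -0.0, -0.001]
force: [-0.5, 0.6, 0.2]
finger_gap: 14.1
finger_force: 0.0
```

```bash
python3 - <<'E'
from h import *
s=robot.get_obs();print(s['time'],s['position'],s['eef_rot'],s['finger_gap'])
im,W=cloud('wrist');cv2.imwrite('pics/w1.png',im);np.savez('w1.npz',im=im,W=W)
hsv=cv2.cvtColor(im,cv2.COLOR_BGR2HSV)
g=(hsv[...,1]<80)&(W[...,2]>42)&(W[...,2]<56)
k,l,st,c=cv2.connectedComponentsWithStats(g.astype(np.uint8))
for i in range(1,k):
    if st[i,4]>60:
        q=W[l==i];print(c[i].round(),st[i,4],((q.min(0)+q.max(0))/2).round(1),np.ptp(q,axis=0).round(1))
E
```

```text
1.85 [ 552.33057727 -140.85993331  213.94635285] [ 7.34820604e-01  6.78260507e-01 -2.34612962e-04 -1.14439138e-03] 14.07304267125386
[212.  78.] 1563 [504.1 -39.6  46.3] [53.3 53.5  8.4]
[157. 136.] 1196 [447.8 -84.2  46.6] [41.1 40.8  9. ]
[334. 144.] 1075 [ 607.8 -104.3   46.9] [40.8 41.2  9.6]
[278. 152.] 1079 [ 555.8 -106.9   46.6] [40.8 40.7  9. ]
```

View pics/w1.png

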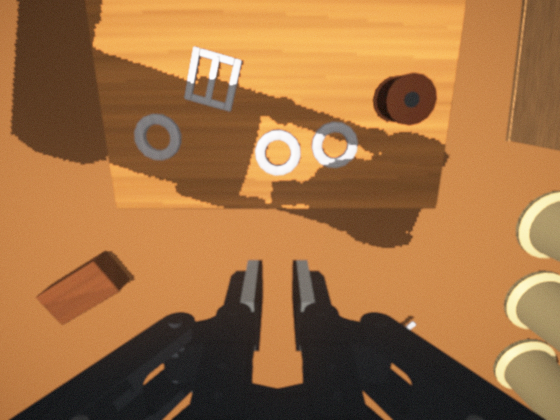

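The wrist view confirms the rings at (278,152), (335,145) and (157,137), the buckle at (213,78) and the spool at (405,98). All measured heights match a 9 mm ring on a 40 mm board. I'll lower behind the middle ring.

Call:
carry_out(rotation=[[0, 0, 0], [0, 0, 0], [0, 0, 0], [0, 0, 0], [0, 0, 0], [0, 0, 0]], translation=[[0, -9, -50], [0, -9, -100], [0, -9, -140], [0, -9, -160], [0, -9, -168], [0, -9, -168]], gripper=[213, 213, 213, 213, 213, 213])

```text
time: 2.65
position: [552.8, -149.0, 47.1]
eef_rot: [0.734, 0.679, 0.0, -0.0]
force: [-0.0, -0.2, 0.2]
finger_gap: 13.6
finger_force: 0.0
```

Call:
carry_out(rotation=[[0, 0, 0], [0, 0, 0], [0, 0, 0], [0, 0, 0], [0, 0, 0], [0, 0, 0], [0, 0, 0], [0, 0, 0], [0, 0, 0], [0, 0, 0]], translation=[[0, 0, -4], [0.8, 10, -4], [1.9, 24, -4], [3.5, 45, -4], [5.5, 70, -4], [7.5, 96, -4], [9.6, 123, -4], [11.8, 150, -4], [14.0, 178, -4], [16.2, 207, -4]], gripper=[213, 213, 213, 213, 213, 213, 213, 213, 213, 213])

```text
time: 3.9
position: [568.7, 59.4, 42.9]
eef_rot: [0.734, 0.679, 0.0, -0.0]
force: [-0.3, -0.6, 0.3]
finger_gap: 13.9
finger_force: 0.0
```

Call:
carry_out(rotation=[[0, 0, 0], [0, 0, 0], [0, 0, 0], [0, 0, 0], [0, 0, 0]], translation=[[0, 4, 0], [0, 0, 50], [10, -60, 60], [20, -120, 60], [30, -160, 60]], gripper=[213, 213, 213, 213, 213])

```text
time: 4.53
position: [599.1, -105.5, 103.2]
eef_rot: [0.735, 0.678, -0.0, 0.001]
force: [0.4, -0.4, -0.3]
finger_gap: 14.2
finger_force: 0.0
```

```bash
python3 - <<'E'
from h import *
s=robot.get_obs();print(s['time'],s['position'],s['eef_rot'],s['finger_gap'])
im,W=cloud('scene');cv2.imwrite('pics/s2.png',cv2.resize(im[170:330,170:390],None,fx=3,fy=3))
E
```

```text
4.525 [ 599.11220985 -105.46737624  103.2321046 ] [ 7.34875252e-01  6.78202059e-01 -6.93029161e-05  5.70423969e-04] 14.195518303659409
```

View pics/s2.png

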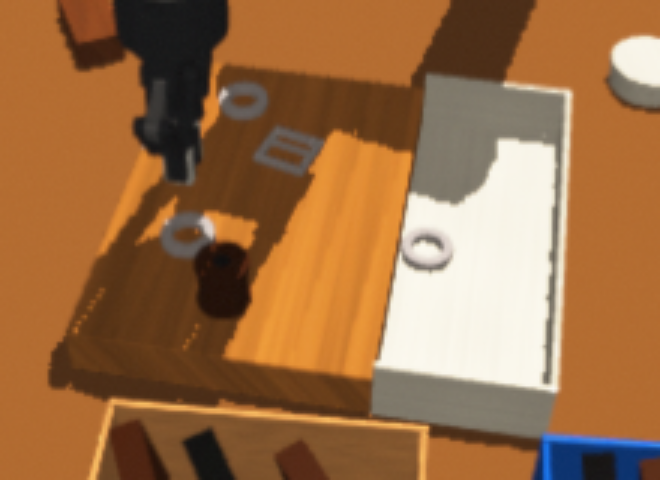

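The middle ring lies flat in the tray at crop pixel (427,247), and everything else is untouched. Before sweeping next to the 40 mm tall spool, I'll check how wide the fingers are at spool height from the wrist depth.

```bash
python3 - <<'E'
from h import *
W=np.load('w1.npz')['W'];q=W[np.isfinite(W[...,2])&(W[...,2]>205)]-[552.3,-140.9,213.9]
b=q[:,0]*.9968-q[:,1]*.0797;a=q[:,0]*.0797+q[:,1]*.9968
for z in range(-5,130,10):
    m=abs(q[:,2]-z)<5
    if m.sum(): print(z,m.sum(),b[m].min().round(),b[m].max().round(),a[m].min().round(),a[m].max().round())
E
```

```text
-5 4 -6.0 8.0 -7.0 -6.0
5 366 -19.0 20.0 -8.0 12.0
15 801 -20.0 21.0 -11.0 12.0
25 983 -20.0 21.0 -11.0 12.0
35 1196 -22.0 21.0 -11.0 13.0
45 2561 -39.0 41.0 -8.0 15.0
55 8051 -45.0 46.0 -13.0 15.0
65 6286 -52.0 53.0 -13.0 18.0
75 10672 -58.0 59.0 -7.0 19.0
85 8686 -61.0 62.0 5.0 19.0
95 67 -18.0 19.0 18.0 19.0
```

Call:
carry_out(rotation=[[0, 0, 0], [0, 0, 0], [0, 0, 0], [0, 0, 0], [0, 0, 0]], translation=[[5, -40, 0], [5, -41, -25], [5, -41, -50], [5, -41, -58.5], [5, -41, -58.5]], gripper=[213, 213, 213, 213, 213])

```text
time: 5.2
position: [603.8, -143.7, 43.9]
eef_rot: [0.734, 0.679, -0.0, -0.0]
force: [0.6, -1.1, -0.3]
finger_gap: 14.3
finger_force: 0.0
```

Call:
carry_out(rotation=[[0, 0, 0], [0, 0, 0], [0, 0, 0], [0, 0, 0], [0, 0, 0], [0, 0, 0], [0, 0, 0], [0, 0, 0], [0, 0, 0], [0, 0, 0]], translation=[[0, 0, 1], [0, 12, 1], [-3, 26, 1], [-6.6, 43, 1], [-4.7, 66, 1], [-2.6, 92, 1], [0.4, 118, 1], [7.7, 146, 1], [13.9, 174, 1], [16.4, 205, 1]], gripper=[213, 213, 213, 213, 213, 213, 213, 213, 213, 213])

```text
time: 6.45
position: [619.9, 63.1, 45.2]
eef_rot: [0.734, 0.679, -0.0, -0.0]
force: [0.1, 0.2, 0.2]
finger_gap: 14.1
finger_force: 0.0
```

Call:
carry_out(rotation=[[0, 0, 0], [0, 0, 0], [0, 0, 0], [0, 0, 0], [0, 0, 0], [0, 0, 0]], translation=[[0, 2, 0], [0, 0, 55], [-45, -40, 70], [-90, -80, 70], [-135, -120, 70], [-175, -160, 70]], gripper=[213, 213, 213, 213, 213, 213])

```text
time: 7.2
position: [443.0, -99.9, 115.3]
eef_rot: [0.734, 0.679, -0.0, 0.0]
force: [0.4, -1.0, 1.1]
finger_gap: 14.1
finger_force: 0.0
```

```bash
python3 - <<'E'
from h import *
s=robot.get_obs();print(s['time'],s['position'],s['eef_rot'],s['finger_gap'])
im,W=cloud('scene');cv2.imwrite('pics/s3.png',cv2.resize(im[170:330,170:390],None,fx=3,fy=3))
hsv=cv2.cvtColor(im,cv2.COLOR_BGR2HSV)
q=W[(W[...,2]>60)&(W[...,2]<85)&(W[...,0]>620)&(W[...,0]<720)&(abs(W[...,1]+69)<35)];print(q.min(0),q.max(0))
E
```

```text
7.2 [443.01706609 -99.89158157 115.3178209 ] [ 7.34272511e-01  6.78854735e-01 -3.54241624e-04  5.80875085e-05] 14.109646102683005
[645.3853925  -88.54392356  60.01266957] [686.74529142 -50.13328171  81.65347814]
```

View pics/s3.png

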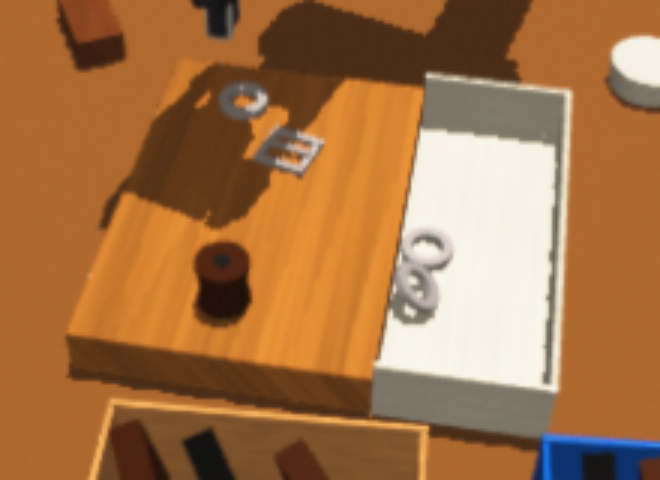

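Two rings are in the tray. The second leans at crop pixel (415,288), and the spool and buckle have not moved. Now the last ring, curving slightly away from the buckle.

Call:
carry_out(rotation=[[0, 0, 0], [0, 0, 0], [0, 0, 0], [0, 0, 0], [0, 0, 0]], translation=[[1.5, -26, 0], [1.5, -26, -40], [1.5, -26, -65], [1.5, -26, -71.5], [1.5, -26, -71.5]], gripper=[213, 213, 213, 213, 213])

```text
time: 7.88
position: [447.0, -124.9, 43.9]
eef_rot: [0.734, 0.679, -0.0, -0.0]
force: [0.3, -0.2, 0.5]
finger_gap: 13.7
finger_force: 0.0
```

Call:
carry_out(rotation=[[0, 0, 0], [0, 0, 0], [0, 0, 0], [0, 0, 0], [0, 0, 0], [0, 0, 0], [0, 0, 0], [0, 0, 0], [0, 0, 0], [0, 0, 0]], translation=[[0.8, 10, 0], [-0.2, 22, 0], [-3, 36, 0], [-5.8, 52.5, 0], [-5.2, 73, 0], [-3.3, 97, 0], [-1.2, 122.5, 0], [1, 150, 0], [3.2, 178, 0], [5, 204, 0]], gripper=[213, 213, 213, 213, 213, 213, 213, 213, 213, 213])

```text
time: 9.12
position: [451.2, 80.9, 43.8]
eef_rot: [0.734, 0.679, -0.0, -0.0]
force: [-0.0, -0.3, -0.3]
finger_gap: 13.9
finger_force: 0.0
```

Call:
carry_out(rotation=[[0, 0, 0], [0, 0, 0], [0, 0, 0], [0, 0, 0], [0, 0, 0], [0, 0, 0], [0, 0, 0], [0, 0, 0]], translation=[[0, 2, 0], [0, 0, 55], [0, 0, 115], [0, -50, 150], [-20, -100, 150], [-40, -150, 150], [-60, -200, 150], [-60, -200, 150]], gripper=[213, 213, 213, 213, 213, 213, 213, 213])

```text
time: 10.12
position: [390.2, -123.9, 193.7]
eef_rot: [0.737, 0.676, -0.001, 0.0]
force: [0.7, 0.2, -0.6]
finger_gap: 14.3
finger_force: 0.0
```

```bash
python3 - <<'E'
from h import *
s=robot.get_obs();print(s['time'],s['position'],s['finger_gap'])
im,W=cloud('scene');cv2.imwrite('pics/s4.png',cv2.resize(im[170:330,170:390],None,fx=3,fy=3))
E
```

```text
10.125 [ 390.18320733 -123.94284125  193.68797656] 14.304020227372778
```

View pics/s4.png

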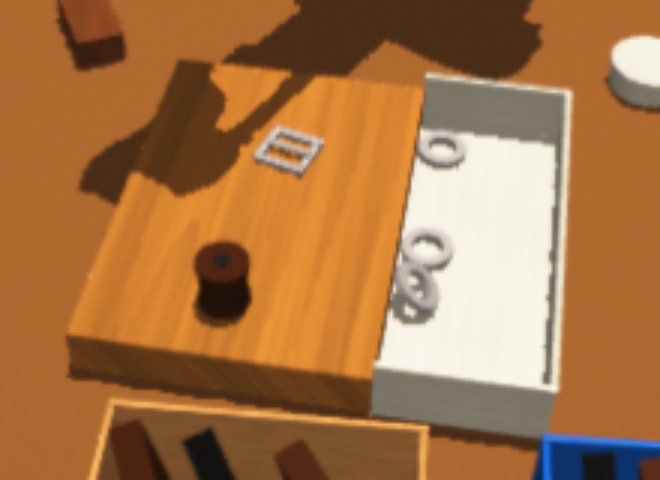

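```bash
python3 - <<'E'
from h import *
for n in('scene','side'):
    im,W=cloud(n)
    if n=='side': cv2.imwrite('pics/s5.png',cv2.resize(im[165:285,230:410],None,fx=4,fy=4,interpolation=cv2.INTER_CUBIC))
    m=(W[...,0]>585)&(W[...,0]<660)&(W[...,1]>40)&(W[...,1]<120)&(W[...,2]>8)&(W[...,2]<52)
    hsv=cv2.cvtColor(im,cv2.COLOR_BGR2HSV);m&=hsv[...,1]<80
    q=W[m];print(n,len(q))
    if len(q):print(q.min(0),q.max(0),q[q[:,2].argsort()[::-12]].round())
E
```

```text
scene 192
[585.02459918  50.135581     8.10126281] [644.75619801  91.79483806  36.75694905] [[625.  57.  37.]
 [616.  57.  34.]
 [614.  61.  32.]
 [622.  62.  31.]
 [608.  68.  30.]
 [637.  67.  28.]
 [641.  61.  26.]
 [611.  71.  24.]
 [636.  76.  21.]
 [640.  77.  19.]
 [607.  80.  17.]
 [612.  80.  16.]
 [634.  84.  14.]
 [585.  73.  12.]
 [618.  79.  11.]
 [638.  50.  10.]]
side 13
[597.39612632  53.50920815   8.51532618] [635.45266561 117.3590189   40.62913799] [[619.  54.  41.]
 [597. 115.   9.]]
```

View pics/s5.png

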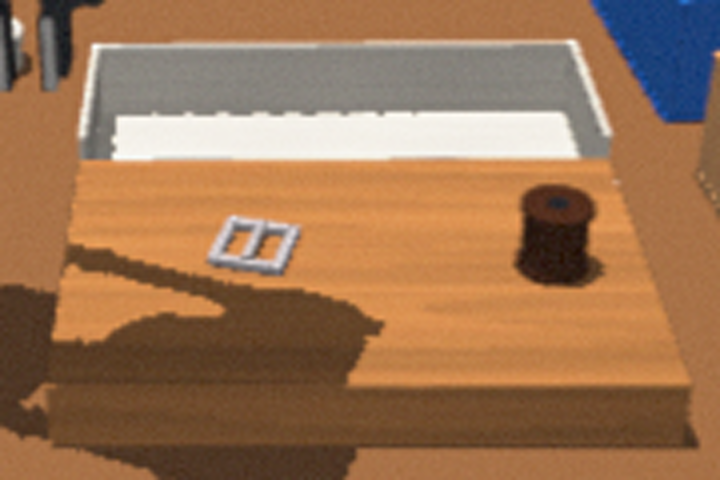

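The board is clear except for the buckle and the spool. The leaning ring rests fully inside the tray: its top is about 37 mm up, below the board's 40 mm top, and it has not moved for 3 s. The arm is clear, so I'm handing in.

```bash
python3 -c "
from station import job
print(job.close_job())"
```

```text
the job is handed in; nothing more can be done
None
```

All three rings were swept off the left edge into the tin tray (one rests leaning against the board's side, below its top), the buckle and spool were not moved, and the job was handed in after about 10 s of robot time.

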